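# Bring the steel block to the pointer of a rotary inspection fixture and hold it there

## Robot

A 6-joint arm with a two-finger parallel gripper is mounted at the origin on a cart in front of the work surface, level with it; the furniture and walls round the work are solid. World frame = base frame: x ahead of the robot, y to its left, z up, the work surface at z = 0. Lengths are in mm, angles in rad, forces in N, time in s.
With the tool pointing down it reaches from about 275 to 1000 mm from the base axis. Payload 8.4 kg.
Tool frame: the origin (TCP) lies on the centre line of the jaws, within the pads' length; the fingertips stand 17 mm ahead of it and the grasp point (between the pads) lies 2 mm behind it (r.tcp_to_tips is the z of the fingertips in the tool frame, in mm); z points along the fingers, y is the direction in which the jaws open and shut (so a half turn about z gives the same grasp; the last joint's range is limited). The gripper opens to 85 mm and grips with 20 to 120 N. Pads are 22 mm wide; open, the fingers measure 114 mm over their backs; the gripper's body (76 mm by 85 mm) begins 54 mm behind the grasp point. The pads swing forward as they close: fully open they stand 13 mm farther back than shut.
Start: joints at [1.117, 0.353, 1.633, -0, 1.155, -0.002], TCP at [272.865, 562.292, 248.281] pointing down, gripper open.
Joint ranges: [-2.63, 2.63], [-0.92, 2.1], [0.06, 2.66], [-1.3, 4.44], [0, 2.69], [-3.02, 3.02]. Speed limits (rad/s): [2.22, 2.22, 2.79, 3.14, 3.14, 3.14].

## Interface

Orientations are given as [roll, pitch, yaw] about the fixed x, y, z axes, in that order (R = Rz(yaw) Ry(pitch) Rx(roll)).
In Python, from rig import r, cams, job gives the robot as it stands.
- The arm moves only by the tool drive_tool, never from a script. Its argument "deltas" is a list of rows, each a list of 4 numbers: the shift along the tool's x, y, z in cm, then the turn about the tool's z in rad. In form: [[x, y, z, roll], ...]. A call has 1 to 12 rows; each row shifts and turns the commanded pose from where the row before left it, along the tool's axes as they then stand; what a row does not reach is not made up. A row lasts 1/12 s, in which the tool goes at most 41.7 mm and 7.16 degrees, less where a joint would pass 70% of its speed; a pose out of reach is approached as far as the arm can. A call with a gripper value outside its range is refused whole. "jaw" is the closure, from 0 (fully open) to 1 (shut), set as the call begins (left out, the last holds). The fingers move at their own pace and stop on an object; "force" is the grip in N (left out, the last holds). Time passes only in rows, so rows that do not move let the fingers close. It gives the time, the measured TCP pose, the force and the opening at its end, in the units of the state.
- r.sense(): the state, without advancing time (a new reading comes with each control period).
- cams.grab_frame(name): name is "scene" or "side" or "wrist"; returns (picture, depth): 480x640x3 uint8, red, green, blue; 480x640 float32, mm along the optical axis (not along the pixel's ray), 0 where there is no reading.
- cams.camera_params(name): a dict with "fx", "fy", "cx", "cy" (pixels), "k1" (the pictures are not rectified: a ray, as slopes to the right and down, at radius r is drawn at 1 + k1 r^2 times it, then the intrinsics apply), "R" (3x3) and "t" (3): a world point X has camera coordinates R X + t. Camera axes: x right, y down, z forward; pixel columns grow to the right and rows downward; lengths in mm; the calibration is good to about 2 mm. A picture is of the moment at which its call begins: read the wrist's pose just before it. camera_params takes no time and is no camera call; for the wrist camera it gives the pose at the moment of the call.
- job.sign_off(): hands the job in, once; it reports no verdict.
The state is a dict: "clock": time; "qpos": joint angles; "qvel": joint speeds; "joint_efforts": joint torques, N m; "eef_pos": TCP position; "tcp_rot": TCP orientation; "contact_force": force on the tool from outside, world axes, zero at the start; "wrist_torque": the same for the moment, N m; "opening": opening from 0.0 (shut) to 1.0 (fully open).
Only numpy, scipy, OpenCV 4.12 (cv2) and the standard library are available. Lean on these libraries where they do the work, as an engineer would, in place of code of your own. Each camera call takes 0.05 s, during which the arm holds its last target. There are 200 camera calls.

## Task

First swing the dial-gauge arm round towards the left until it is well clear of the turntable, so that no part of it is left above the turntable, and only then turn the turntable until the steel block (the smaller block with one round dark spot on top, not the larger slotted housing across from it) faces the pointer at the front of the fixture, with the block's middle on the pointer. Finish with the gripper closed on one of the turntable's upright grip posts, holding the turntable still: do not let go. Leave the loose things lying round the fixture where they are.

Things in the scene. Friction and masses are not known exactly. Their poses are not given: they have to be found in the camera images.
- rotary_fixture: The fixture's cast grey base, fixed to the bench: a round foot 266 mm in diameter, 24 mm high. Origin on the turntable's axis at bench height; z up; its -x axis points from the axis to its front, where the pointer stands.
- index_pointer (a point): Tip of the fixed steel pointer at the front of the base, 129 mm from the turntable's axis, 46 mm above the bench; it points at the axis. The bracket behind it reaches 164 mm from the axis and 54 mm high.
- turntable_centre (a point): Centre of the top face of the aluminium turntable (250 mm in diameter, top face 40 mm above the bench), on its axis; axes as rotary_fixture. A hub in the middle stands 55 mm above the bench; nothing on the turntable but the grip posts is higher than 70 mm above the bench.
- turntable (a joint): Angle of the turntable in rad, growing counter-clockwise seen from above; 0 or 2 pi when the steel block is at the pointer (stops at -6.2 and 12.5). Starts anywhere from 0.9 to 5.4. Only friction (about 0.12 N m) holds it where it is left. It should be turned only after the gauge arm is clear.
- steel_block_centre (a point): Middle of the steel block fixed on the turntable (30 mm radially, 50 mm along the rim, 25 mm high, one round dark spot on top), 78 mm from the axis, 52 mm above the bench; x axis points from the block through the turntable's axis.
- housing_centre (a point): Middle of the housing, across from the steel block, 78 mm from the axis (42 x 62 mm, 24 mm high, with slots). Four parts are fixed on the turntable 90 degrees apart; counter-clockwise seen from above: steel block, hexagon nut (22 mm wide, 12 mm high), housing, bushing (30 mm across and high).
- gauge_arm (a joint): Angle of the gauge arm about its upright hinge in rad, growing clockwise seen from above: at 0 the arm points over the turntable's axis (its starts are -0.25 to 0.3); from 0.9 on it is clear of the turntable, to the front left of the fixture; stop at 1.7. Only friction (about 0.12 N m) holds it where it is left.
- gauge_arm_hinge (a point): Point on the arm's upright hinge axis, 190 mm above the bench, at the rear left of the fixture (100 mm behind and 160 mm left of the turntable's axis, seen from its front). The post and hinge cap are 38 mm across and 216 mm high.
- gauge_knob (a point): Middle of the upright black knob on the free end of the arm (18 mm across, 30 mm high, 222 mm above the bench), 190 mm from the hinge axis: grip it from above. The arm is a 14 mm square bar 183 to 197 mm above the bench; below its end hangs a round dial gauge 42 mm across, down to 122 mm above the bench.
- grip_post_1: Upright grip post 1 on the turntable, with a black sleeve 16 mm across from 68 mm to 110 mm above the bench; the origin is the middle of its foot, 40 mm above the bench, 95 mm from the turntable's axis, 45 degrees counter-clockwise of the steel block (between it and the nut), seen from above. Round, so it may turn between the fingers.
- grip_post_2: Upright grip post 2 on the turntable, with a black sleeve 16 mm across from 68 mm to 110 mm above the bench; the origin is the middle of its foot, 40 mm above the bench, 95 mm from the turntable's axis, 135 degrees counter-clockwise of the steel block (between nut and housing), seen from above. Round, so it may turn between the fingers.
- grip_post_3: Upright grip post 3 on the turntable, with a black sleeve 16 mm across from 68 mm to 110 mm above the bench; the origin is the middle of its foot, 40 mm above the bench, 95 mm from the turntable's axis, 225 degrees counter-clockwise of the steel block (between housing and bushing), seen from above. Round, so it may turn between the fingers.
- grip_post_4: Upright grip post 4 on the turntable, with a black sleeve 16 mm across from 68 mm to 110 mm above the bench; the origin is the middle of its foot, 40 mm above the bench, 95 mm from the turntable's axis, 315 degrees counter-clockwise of the steel block (between bushing and steel block), seen from above. Round, so it may turn between the fingers.
- caliper: Bystander: flat steel caliper, loose on the bench; leave it alone. Origin at its underside.
- c_clamp: Bystander: small C clamp, loose on the bench; leave it alone. Origin at its underside.
- loose_bushing: Bystander: single turned bushing, 30 mm across and high, standing close to the right side of the fixture, loose on the bench; leave it alone. Origin at its underside.
- flat_brush: Bystander: flat brush with wooden handle, loose on the bench; leave it alone. Origin at its underside.

How it is judged:
By the outcome, as a careful person would: the job done as asked, in the order asked, and still so for the second after the job is handed in, while the arm keeps its last pose, push and grip.
It also fails if it takes over 64 s, if anything falls off the work surface, if the arm or the gripper's body presses on something with over 40 N, if the wrist force passes 120 N, or if a joint passes its speed limit or range.

## Working session

There is one attempt and no reset: what is moved stays moved. The work goes in short steps, Python scripts to look and compute and a tool call to move; the robot and the scene stay as the last step left them, time stands still between calls to the robot, and variables do not carry over. Pictures are saved under pics/ and viewed, about 8 in all and at most 12, crops included, and the job is handed in when it is done.

Besides the shell and the picture viewer there is one more tool, called after ">>>" by a JSON object that holds its "fn" and its "kwargs", one argument or row to a line. drive_tool: Moves the arm, as the interface text tells. Its arguments: {"type":"object","properties":{"deltas":{"type":"array"},"jaw":{"type":"number"},"force":{"type":"number"}},"required":["deltas"]}

```bash
ls; mkdir -p pics; cat > h.py <<'E'
import numpy as np, cv2
from rig import r, cams, job
def grab(n,f=None):
    p=cams.camera_params(n); im,d=cams.grab_frame(n)
    if f: cv2.imwrite('pics/'+f,im[:,:,::-1])
    return im,d,p
def ray(p,u,v):
    x=np.array([(u-p['cx'])/p['fx'],(v-p['cy'])/p['fy']]); y=x.copy()
    for _ in range(20): y=x/(1+p['k1']*(y@y))
    R=np.array(p['R']); return -R.T@np.array(p['t']), R.T@np.array([*y,1])
def plane(p,u,v,z):
    o,d=ray(p,u,v); return o+d*(z-o[2])/d[2]
def pt(p,u,v,depth):
    o,d=ray(p,u,v); return o+d*depth
def proj(p,X):
    c=np.array(p['R'])@np.array(X,float)+np.array(p['t']); s=c[:2]/c[2]; s=s*(1+p['k1']*(s@s))
    return np.array([p['fx']*s[0]+p['cx'],p['fy']*s[1]+p['cy']])
E
python3 - <<'E'
from h import *
print(r.sense())
for n in ('scene','side'):
    im,d,p=grab(n,n+'0.png'); print(n,p['fx'],-np.array(p['R']).T@np.array(p['t']))
E
```

```text
pics
{'clock': 0.0, 'qpos': array([ 1.11658478e+00,  3.53618790e-01,  1.63415655e+00, -2.44651614e-05,
        1.15517486e+00, -2.37349799e-03]), 'qvel': array([ 0.00091604,  0.00073509, -0.00095707,  0.00249443, -0.00103195,
        0.00103184]), 'joint_efforts': array([ 1.87192258e-03, -6.05229449e+01, -3.42072415e+01,  5.15583702e-05,
        9.19944694e-03, -6.46370040e-06]), 'eef_pos': array([272.67899069, 561.87307107, 247.57039837]), 'tcp_rot': array([-3.14023505e+00,  1.91466885e-05,  2.68976451e+00]), 'contact_force': array([-0.21104797,  0.95699931,  0.54118493]), 'wrist_torque': array([-0.06519888,  0.01841772,  0.01969788]), 'opening': 0.9975655943434518}
scene 547.0302589777485 [-404.6395719  -563.58808394 1074.69984156]
side 436.68734924927526 [312.52852766 938.4327549  637.02194135]
```

View pics/scene0.png

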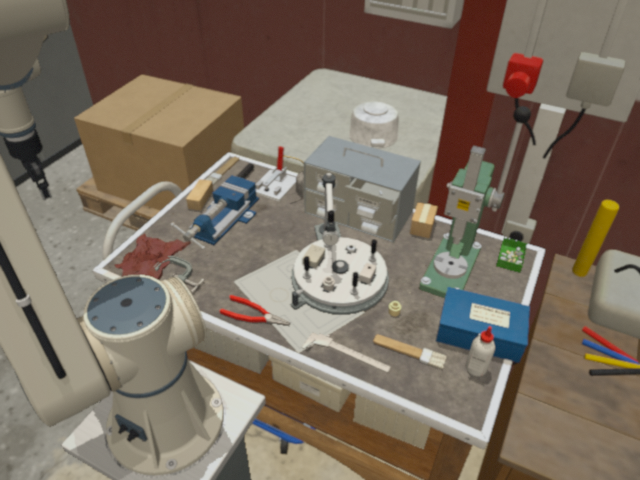

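View pics/side0.png

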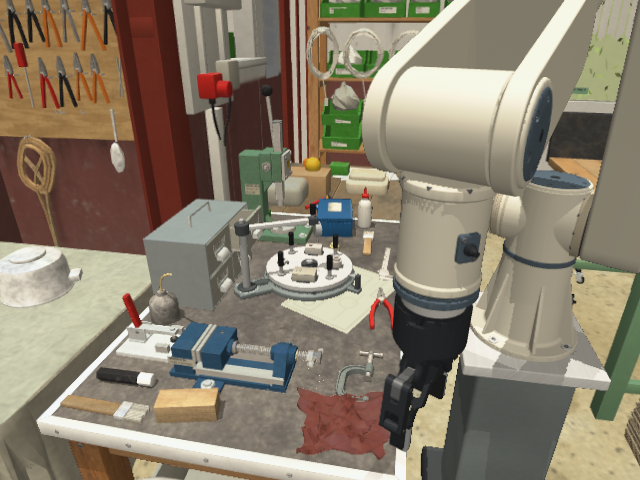

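The scene view shows the fixture with the turntable near (340,272), the pointer near (295,298), and the gauge arm running from (328,182) to (330,225). The side view shows the hinge at (242,228) and the knob at about (310,222). I'll zoom in on both.

```bash
python3 - <<'E'
import cv2,numpy as np
a=cv2.imread('pics/scene0.png')[165:325,270:410]; b=cv2.imread('pics/side0.png')[205:305,225:375]
a=cv2.resize(a,(480,549),interpolation=cv2.INTER_CUBIC)[:540]
a=cv2.resize(cv2.imread('pics/scene0.png')[165:325,270:410],None,fx=2.5,fy=2.5,interpolation=2)
b=cv2.resize(b,None,fx=3,fy=3,interpolation=2)
c=np.zeros((400,800,3),np.uint8); c[:, :350]=a; c[:300,350:800]=b
cv2.imwrite('pics/crop0.png',c)
E
```

```text
(no output)
```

View pics/crop0.png

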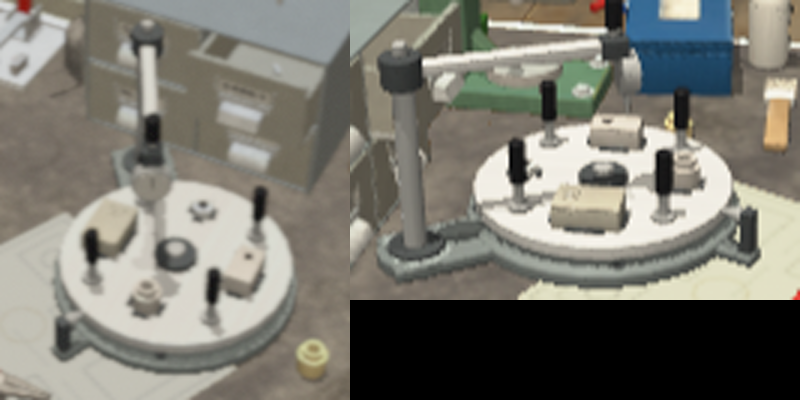

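The crop shows the hub top at scene (340,265) and side (310,261). The steel block with its spot is at scene (369,267), and the housing at (315,255). The pointer is at about scene (297,297), and the knob at scene (331,213).

```bash
python3 - <<'E'
from h import *
p=cams.camera_params('scene'); q=cams.camera_params('side')
for n,P,u,v,z in [('hub',p,340,263.5,55),('hub',q,310,261.5,55),('cap',p,328.4,176.5,216),('cap',q,241.7,223.3,216),('knobmid',p,330.8,217,222),('knobtop',p,330.8,212.5,237),('spot',p,368.8,267,65),('housing',p,314.8,252,64),('bracket',p,295.2,293,54),('bracket',q,225+398/3,205+210/3,54)]:
    print(n,plane(P,u,v,z).round(1))
a=plane(p,306.5,257.5,110);b=plane(p,374,240,110);c=plane(p,355.2,272.5,110);print('posts',a,b,c)
# side image knob dark mask
im=cv2.imread('pics/side0.png'); m=(im[190:228,300:325].max(2)<60); print(m.astype(int).sum(1)); ys,xs=np.nonzero(m);print(xs.mean()+300,ys.min()+190)
E
```

```text
hub [ 554.9 -150.3   55. ]
hub [ 554.  -138.6   55. ]
cap [692.4 -44.3 216. ]
cap [697.4  -8.  216. ]
knobmid [ 534.5 -128.5  222. ]
knobtop [ 533.4 -128.6  237. ]
spot [ 568.6 -227.    65. ]
housing [555.1 -74.6  64. ]
bracket [407.5 -95.2  54. ]
bracket [411.5 -88.   54. ]
posts [483.4365981  -87.51570063 110.        ] [ 624.99721479 -214.36555804  110.        ] [ 491.7656274 -219.6460292  110.       ]
[0 0 0 0 0 0 0 0 0 0 0 0 0 0 6 6 6 6 6 6 6 6 6 6 3 0 1 0 0 2 9 9 9 9 5 0 0
 0]
312.7289719626168 204
```

```bash
cat >> h.py <<'E'
def rows(target,yaw,n=None,cur=None):
    """equal rows from current pose to target (tool pointing down)"""
    s=r.sense(); c=np.array(s['eef_pos']) if cur is None else np.array(cur[:3]); y0=s['tcp_rot'][2] if cur is None else cur[3]
    d=np.array(target,float)-c; dy=(yaw-y0+np.pi)%(2*np.pi)-np.pi
    n=n or int(max(np.ceil(np.linalg.norm(d)/38),np.ceil(abs(dy)/0.12)))
    out=[]
    for i in range(n):
        y=y0+dy*i/n; w=d/n
        out.append([round(float(v),2) for v in ((w[0]*np.cos(y)+w[1]*np.sin(y))/10,(w[0]*np.sin(y)-w[1]*np.cos(y))/10,-w[2]/10)]+[round(float(-dy/n),4)])
    return out
E
python3 - <<'E'
from h import *
for k in rows([535,-125,340],np.radians(45),22): print(k)
w=cams.camera_params('wrist');print(-np.array(w['R']).T@np.array(w['t'])-r.sense()['eef_pos'],np.array(w['R'])[2])
E
```

```text
[-2.44, -2.29, -0.42, 0.0866]
[-2.62, -2.07, -0.42, 0.0866]
[-2.79, -1.83, -0.42, 0.0866]
[-2.94, -1.59, -0.42, 0.0866]
[-3.07, -1.33, -0.42, 0.0866]
[-3.17, -1.06, -0.42, 0.0866]
[-3.25, -0.78, -0.42, 0.0866]
[-3.31, -0.49, -0.42, 0.0866]
[-3.34, -0.21, -0.42, 0.0866]
[-3.34, 0.08, -0.42, 0.0866]
[-3.32, 0.37, -0.42, 0.0866]
[-3.28, 0.66, -0.42, 0.0866]
[-3.21, 0.94, -0.42, 0.0866]
[-3.11, 1.21, -0.42, 0.0866]
[-3.0, 1.48, -0.42, 0.0866]
[-2.86, 1.73, -0.42, 0.0866]
[-2.7, 1.97, -0.42, 0.0866]
[-2.52, 2.2, -0.42, 0.0866]
[-2.32, 2.41, -0.42, 0.0866]
[-2.1, 2.6, -0.42, 0.0866]
[-1.87, 2.77, -0.42, 0.0866]
[-1.62, 2.92, -0.42, 0.0866]
[-64.67820302  33.1356242  126.29022335] [ 0.25594454 -0.12571706 -0.95848193]
```

>>> {"fn": "drive_tool", "kwargs": {
  "deltas": [
    [-2.4, -2.3, -0.9, 0.087],
    [-2.6, -2.1, -0.9, 0.087],
    [-2.8, -1.8, -0.9, 0.087],
    [-2.9, -1.6, -0.9, 0.087],
    [-3.1, -1.3, -0.9, 0.087],
    [-3.2, -1.1, -0.9, 0.087],
    [-3.2, -0.8, -0.9, 0.087],
    [-3.3, -0.5, -0.9, 0.087],
    [-3.3, -0.2, -0.9, 0.087],
    [-3.3, 0.1, -0.9, 0.087],
    [-3.3, 0.4, 0, 0.087],
    [-3.3, 0.7, 0, 0.087]
  ],
  "jaw": 0,
  "force": 60
}}

```text
clock: 1.1
eef_pos: [414.8, 186.8, 338.8]
tcp_rot: [3.141, -0.0, 1.642]
contact_force: [1.0, -0.4, 0.1]
opening: 0.999
```

>>> {"fn": "drive_tool", "kwargs": {
  "deltas": [
    [-3.2, 0.9, 0, 0.087],
    [-3.1, 1.2, 0, 0.087],
    [-3.0, 1.5, 0, 0.087],
    [-2.9, 1.7, 0, 0.087],
    [-2.7, 2.0, 0, 0.087],
    [-2.5, 2.2, 0, 0.087],
    [-2.3, 2.4, 0, 0.087],
    [-2.1, 2.6, 0, 0.087],
    [-1.9, 2.8, 0, 0.087],
    [-1.6, 2.9, 0, 0.087],
    [0, 0, 0, 0],
    [0, 0, 0, 0]
  ]
}}

```text
clock: 2.1
eef_pos: [531.2, -126.1, 337.6]
tcp_rot: [-3.14, 0.001, 0.774]
contact_force: [-0.6, 0.9, 0.5]
opening: 1.008
```

```bash
python3 - <<'E'
from h import *
s=r.sense();print(s['clock'],s['eef_pos'],s['tcp_rot'])
im,d,p=grab('wrist','w1.png')
np.save('w1d.npy',d)
E
```

```text
2.1 [ 531.23119812 -126.11565833  337.59513975] [-3.14048054e+00  6.06695705e-04  7.73518561e-01]
```

View pics/w1.png

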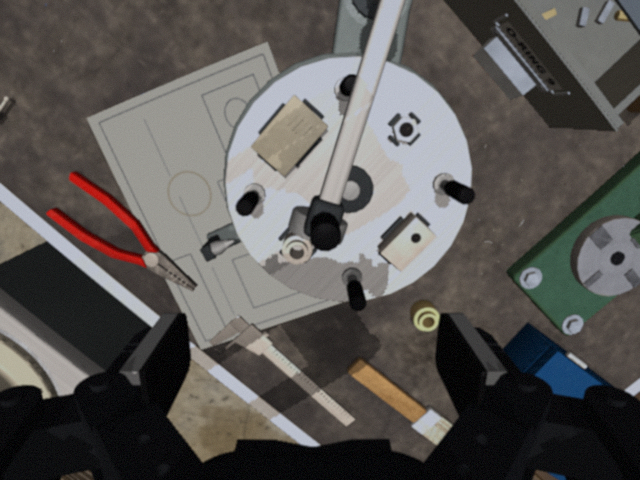

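The wrist view shows the knob at (325,231), the hub at (352,188) and the block top at about (405,242). The housing is at (290,135) and the pointer at (232,237). The post tops are at (463,192), (357,302), (243,204) and (347,85).

```bash
python3 - <<'E'
from h import *
p=cams.camera_params('wrist'); d=np.load('w1d.npy'); im=cv2.imread('pics/w1.png')
# table rim: bright mask -> ellipse points on plane z=40, circle fit
m=((im.min(2)>150)).astype(np.uint8); m[:50]=0;m[305:]=0;m[:,:220]=0;m[:,480:]=0
pts=cv2.convexHull(np.argwhere(m)[:,::-1].astype(np.int32))[:,0]
W=np.array([plane(p,u,v,40)[:2] for u,v in pts])
for _ in range(4):
    A=np.c_[2*W,np.ones(len(W))]; x=np.linalg.lstsq(A,(W**2).sum(1),rcond=None)[0]; R=np.sqrt(x[2]+x[0]**2+x[1]**2); e=np.hypot(*(W-x[:2]).T)-R
    W=W[abs(e)<max(3,e.std()*1.5)]
print('circle',x[:2],R,len(W),e.std())
for n,u,v,z in [('knob',325,231,237),('hub',355,187,55),('spot',416,239,65),('blk',405,242,64.5),('hous',290,134,64),('tip',234,236,46),('brk',212,246,54),('p1',463,193,110),('p4',357,302,110),('p3',243,204,110),('p2',347,85,110),('cap',378,0,216)]:
    X=plane(p,u,v,z); print(n,X.round(1),'ang',np.degrees(np.arctan2(*(X[:2]-x[:2])[::-1])).round(1),np.linalg.norm(X[:2]-x[:2]).round(1), pt(p,u,v,d[v,u]).round(0))
E
```

```text
circle [ 542.17524548 -127.16013865] 146.54770375989023 19 2.5293423552112144
knob [ 544.1 -120.7  237. ] ang 73.6 6.8 [ 544. -121.  237.]
hub [ 564.2 -148.5   55. ] ang -44.1 30.7 [ 564. -148.   55.]
spot [ 571.1 -226.5   65. ] ang -73.7 103.5 [ 571. -226.   65.]
blk [ 561.4 -221.2   64.5] ang -78.4 96.0 [ 561. -221.   66.]
hous [556.9 -68.9  64. ] ang 75.8 60.1 [557. -69.  65.]
tip [441.6 -97.8  46. ] ang 163.7 104.8 [ 430. -100.   13.]
brk [420.6 -88.3  54. ] ang 162.3 127.6 [421. -88.  54.]
p1 [ 627.9 -207.5  110. ] ang -43.1 117.5 [ 628. -207.  110.]
p4 [ 494.9 -215.6  110. ] ang -118.1 100.3 [ 495. -215.  111.]
p3 [490.  -80.7 110. ] ang 138.3 69.8 [490. -81. 112.]
p2 [619.1 -75.3 110. ] ang 34.0 92.7 [619. -75. 111.]
cap [650.5 -55.4 216. ] ang 33.5 129.9 [701. -42.  29.]
```

```bash
python3 - <<'E'
from h import *
for k in rows([544,-121,337.6],np.radians(30),3)+rows([544,-121,224],np.radians(30),5,[544,-121,337.6,np.radians(30)]): print(k)
E
```

```text
[0.41, 0.21, 0.0, 0.0839]
[0.42, 0.18, 0.0, 0.0839]
[0.44, 0.14, 0.0, 0.0839]
[0.0, 0.0, 2.27, -0.0]
[0.0, 0.0, 2.27, -0.0]
[0.0, 0.0, 2.27, -0.0]
[0.0, 0.0, 2.27, -0.0]
[0.0, 0.0, 2.27, -0.0]
```

>>> {"fn": "drive_tool", "kwargs": {
  "deltas": [
    [0.41, 0.21, 0, 0.084],
    [0.42, 0.18, 0, 0.084],
    [0.44, 0.14, 0, 0.084],
    [0, 0, 2.3, 0],
    [0, 0, 2.3, 0],
    [0, 0, 2.3, 0],
    [0, 0, 2.3, 0],
    [0, 0, 2.1, 0],
    [0, 0, 0, 0],
    [0, 0, 0, 0]
  ]
}}

```text
clock: 2.98
eef_pos: [543.6, -119.5, 224.9]
tcp_rot: [-3.14, 0.002, 0.526]
contact_force: [0.2, 0.2, 0.1]
opening: 0.997
```

>>> {"fn": "drive_tool", "kwargs": {
  "deltas": [
    [0, 0, 0, 0],
    [0, 0, 0, 0],
    [0, 0, 0, 0],
    [0, 0, 0, 0],
    [0, 0, 0, 0],
    [0, 0, 0, 0],
    [0, 0, 0, 0],
    [0, 0, 0, 0],
    [0, 0, 0, 0],
    [0, 0, 0, 0]
  ],
  "jaw": 1,
  "force": 40
}}

```text
clock: 3.82
eef_pos: [544.7, -120.9, 225.9]
tcp_rot: [3.141, -0.001, 0.524]
contact_force: [-1.0, -0.0, 5.5]
opening: 0.198
```

>>> {"fn": "drive_tool", "kwargs": {
  "deltas": [
    [0.06, -0.9, 0, 0.048],
    [0.06, -0.9, 0, 0.048],
    [0.06, -0.9, 0, 0.048],
    [0.06, -0.9, 0, 0.048],
    [0.06, -0.9, 0, 0.048],
    [0.06, -0.9, 0, 0.048]
  ]
}}

```text
clock: 4.32
eef_pos: [527.7, -69.7, 226.0]
tcp_rot: [3.141, -0.003, 0.233]
contact_force: [3.9, 0.5, 1.8]
opening: 0.197
```

>>> {"fn": "drive_tool", "kwargs": {
  "deltas": [
    [0.06, -0.9, 0, 0.048],
    [0.06, -0.9, 0, 0.048],
    [0.06, -0.9, 0, 0.048],
    [0.06, -0.9, 0, 0.048],
    [0.06, -0.9, 0, 0.048],
    [0.06, -0.9, 0, 0.048],
    [0.06, -0.9, 0, 0.048],
    [0.06, -0.9, 0, 0.048],
    [0.06, -0.9, 0, 0.048]
  ]
}}

```text
clock: 5.07
eef_pos: [531.2, 10.5, 226.1]
tcp_rot: [-3.141, -0.006, -0.199]
contact_force: [11.8, -3.7, -4.2]
opening: 0.199
```

>>> {"fn": "drive_tool", "kwargs": {
  "deltas": [
    [0.06, -0.9, 0, 0.048],
    [0.06, -0.9, 0, 0.048],
    [0.06, -0.9, 0, 0.048],
    [0.06, -0.9, 0, 0.048],
    [0.06, -0.9, 0, 0.048],
    [0.06, -0.9, 0, 0.048],
    [0.06, -0.9, 0, 0.048],
    [0.06, -0.9, 0, 0.048],
    [0.06, -0.9, 0, 0.048],
    [0, 0, 0, 0],
    [0, 0, 0, 0],
    [0, 0, 0, 0]
  ]
}}

```text
clock: 6.07
eef_pos: [567.7, 81.0, 226.1]
tcp_rot: [-3.14, -0.009, -0.628]
contact_force: [13.6, -13.4, -4.8]
opening: 0.198
```

>>> {"fn": "drive_tool", "kwargs": {
  "deltas": [
    [0.15, 0, 0, 0],
    [0.15, 0, 0, 0],
    [0, 0, 0, 0]
  ]
}}

```text
clock: 6.32
eef_pos: [567.7, 80.7, 226.0]
tcp_rot: [-3.14, -0.003, -0.629]
contact_force: [5.0, -4.1, 3.0]
opening: 0.195
```

>>> {"fn": "drive_tool", "kwargs": {
  "deltas": [
    [0, 0, 0, 0],
    [0, 0, 0, 0],
    [0, 0, 0, 0],
    [0, 0, 0, 0],
    [0, 0, 0, 0],
    [0, 0, 0, 0],
    [0, 0, -1, 0],
    [0, 0, -2, 0],
    [0, 0, -3, 0],
    [0, 0, -3, 0],
    [0, 0, -3, 0],
    [0, 0, 0, 0]
  ],
  "jaw": 0
}}

```text
clock: 7.32
eef_pos: [568.7, 81.6, 352.5]
tcp_rot: [-3.135, -0.007, -0.628]
contact_force: [1.1, -1.0, 0.3]
opening: 1.003
```

```bash
python3 - <<'E'
from h import *
s=r.sense();print(s['clock'],s['eef_pos'],s['tcp_rot'],s['qpos'])
# hop: to above post 1 with yaw ; print two legs
c=[*s['eef_pos'],s['tcp_rot'][2]]
for k in rows([560,-90,345],np.radians(30),10): print(k)
print()
for k in rows([628,-207.5,250],np.radians(85),8,[560,-90,345,np.radians(30)]): print(k)
im,d,p=grab('scene','s2.png')
m=cv2.resize(im[140:340,250:430,::-1],None,fx=3,fy=3,interpolation=2); cv2.imwrite('pics/s2c.png',m)
E
```

```text
7.3167 [568.7216147   81.64243372 352.53037148] [-3.13481196 -0.00696847 -0.62821201] [1.39949674e-01 1.86018036e-01 1.62427376e+00 3.60320725e-05
 1.32157792e+00 2.33892566e+00]
[0.94, 1.44, 0.08, -0.1152]
[0.77, 1.54, 0.08, -0.1152]
[0.58, 1.62, 0.08, -0.1152]
[0.39, 1.67, 0.08, -0.1152]
[0.2, 1.71, 0.08, -0.1152]
[0.0, 1.72, 0.08, -0.1152]
[-0.19, 1.71, 0.08, -0.1152]
[-0.39, 1.67, 0.08, -0.1152]
[-0.58, 1.62, 0.08, -0.1152]
[-0.76, 1.54, 0.08, -0.1152]

[0.0, 1.7, 1.19, -0.12]
[-0.2, 1.68, 1.19, -0.12]
[-0.4, 1.65, 1.19, -0.12]
[-0.6, 1.59, 1.19, -0.12]
[-0.78, 1.51, 1.19, -0.12]
[-0.96, 1.4, 1.19, -0.12]
[-1.12, 1.28, 1.19, -0.12]
[-1.26, 1.13, 1.19, -0.12]
```

View pics/s2c.png

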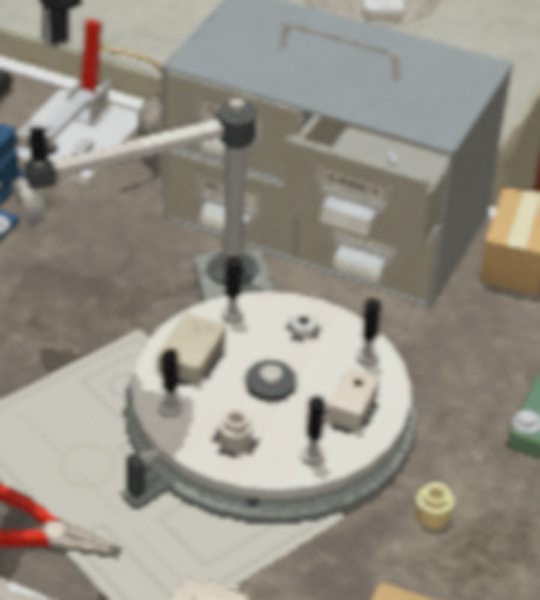

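The gauge arm now points well to the left, with its knob at about crop (38,150), clear of the turntable. Before going to post 1 I'll check for obstacles around it.

```bash
python3 - <<'E'
from h import *
im,d,p=grab('scene')
v,u=np.mgrid[150:350:1,200:520:1]; v=v.ravel();u=u.ravel()
o=-np.array(p['R']).T@np.array(p['t'])
X=np.array([pt(p,a,b,d[b,a]) for a,b in zip(u,v)])
A=np.array([558,-145]); rad=np.hypot(*(X[:,:2]-A).T)
for z0 in (120,160):
    m=(X[:,2]>z0)&(X[:,2]<450)&(rad<320)&(rad>100)&(d[v,u]>0)
    a=np.degrees(np.arctan2(X[:,1]+145,X[:,0]-558))[m]//20*20
    for k in np.unique(a): print(z0,k,rad[m][a==k].min().round(0),(a==k).sum())
s=r.sense();y=np.radians
print(rows([575,-60,330],y(55),14))
print(rows([628,-207.5,200],y(138),12,[575,-60,330,y(55)]))
E
```

```text
120 -80.0 255.0 1681
120 -60.0 259.0 232
120 -40.0 165.0 318
120 -20.0 138.0 1312
120 0.0 139.0 1310
120 20.0 161.0 1228
120 40.0 165.0 458
120 60.0 170.0 155
120 80.0 178.0 429
160 -80.0 255.0 1575
160 -60.0 259.0 201
160 -40.0 166.0 129
160 -20.0 154.0 949
160 0.0 153.0 1023
160 20.0 161.0 953
160 40.0 165.0 329
160 60.0 170.0 155
160 80.0 178.0 389
[[0.64, 0.78, 0.12, -0.1134], [0.55, 0.85, 0.12, -0.1134], [0.45, 0.91, 0.12, -0.1134], [0.34, 0.95, 0.12, -0.1134], [0.23, 0.98, 0.12, -0.1134], [0.12, 1.0, 0.12, -0.1134], [0.01, 1.01, 0.12, -0.1134], [-0.11, 1.01, 0.12, -0.1134], [-0.22, 0.99, 0.12, -0.1134], [-0.33, 0.96, 0.12, -0.1134], [-0.44, 0.91, 0.12, -0.1134], [-0.54, 0.86, 0.12, -0.1134], [-0.63, 0.79, 0.12, -0.1134], [-0.72, 0.71, 0.12, -0.1134]]
[[-0.75, 1.07, 1.08, -0.1207], [-0.88, 0.97, 1.08, -0.1207], [-0.99, 0.86, 1.08, -0.1207], [-1.08, 0.73, 1.08, -0.1207], [-1.16, 0.59, 1.08, -0.1207], [-1.23, 0.45, 1.08, -0.1207], [-1.27, 0.3, 1.08, -0.1207], [-1.3, 0.14, 1.08, -0.1207], [-1.31, -0.01, 1.08, -0.1207], [-1.29, -0.17, 1.08, -0.1207], [-1.27, -0.32, 1.08, -0.1207], [-1.22, -0.47, 1.08, -0.1207]]
```

```bash
python3 - <<'E'
from h import *
y=np.radians
for k in rows([525,-95,350],y(35),11): print(k)
for k in rows([495,-215.6,220],y(60),6,[525,-95,350,y(35)]): print(k)
E
```

```text
[0.63, 1.52, -0.03, -0.1126]
[0.46, 1.58, -0.03, -0.1126]
[0.28, 1.62, -0.03, -0.1126]
[0.09, 1.64, -0.03, -0.1126]
[-0.09, 1.65, -0.03, -0.1126]
[-0.27, 1.62, -0.03, -0.1126]
[-0.46, 1.58, -0.03, -0.1126]
[-0.63, 1.52, -0.03, -0.1126]
[-0.8, 1.44, -0.03, -0.1126]
[-0.96, 1.34, -0.03, -0.1126]
[-1.1, 1.23, -0.03, -0.1126]
[-1.56, 1.36, 2.17, -0.0727]
[-1.66, 1.24, 2.17, -0.0727]
[-1.74, 1.12, 2.17, -0.0727]
[-1.82, 0.99, 2.17, -0.0727]
[-1.89, 0.85, 2.17, -0.0727]
[-1.94, 0.72, 2.17, -0.0727]
```

>>> {"fn": "drive_tool", "kwargs": {
  "deltas": [
    [0.63, 1.52, 0, -0.113],
    [0.46, 1.58, 0, -0.113],
    [0.28, 1.62, 0, -0.113],
    [0.09, 1.64, 0, -0.113],
    [-0.09, 1.65, 0, -0.113],
    [-0.27, 1.62, 0, -0.113],
    [-0.46, 1.58, 0, -0.113],
    [-0.63, 1.52, 0, -0.113],
    [-0.8, 1.44, 0, -0.113],
    [-0.96, 1.34, 0, -0.113],
    [-1.1, 1.23, 0, -0.113]
  ]
}}

```text
clock: 8.33
eef_pos: [523.7, -95.6, 343.9]
tcp_rot: [-3.14, 0.002, 0.62]
contact_force: [-0.4, -0.8, -0.2]
opening: 1.004
```

>>> {"fn": "drive_tool", "kwargs": {
  "deltas": [
    [-1.56, 1.36, 2.2, -0.073],
    [-1.66, 1.24, 2.2, -0.073],
    [-1.74, 1.12, 2.2, -0.073],
    [-1.82, 0.99, 2.2, -0.073],
    [-1.89, 0.85, 2.2, -0.073],
    [-1.94, 0.72, 2.2, -0.073],
    [0, 0, 0, 0],
    [0, 0, 0, 0]
  ]
}}

```text
clock: 9.0
eef_pos: [493.6, -215.7, 211.3]
tcp_rot: [-3.137, 0.0, 1.05]
contact_force: [1.0, -0.5, 1.1]
opening: 1.003
```

```bash
python3 - <<'E'
from h import *
s=r.sense();print(s['clock'],s['eef_pos'],s['tcp_rot'],s['qpos'])
p0=cams.camera_params('wrist')
for n,X in [('p4',[494.9,-215.6,110]),('axis',[558,-145,55]),('brk',[421,-88,54])]: print(n,proj(p0,X))
im,d,p=grab('wrist','w3.png'); np.save('w3d.npy',d)
E
```

```text
9.0 [ 493.5980843  -215.67312978  211.26956747] [-3.13693718e+00  3.36915325e-04  1.04982235e+00] [-4.14821342e-01  2.62383929e-01  1.85191311e+00  1.84370755e-04
  1.03196059e+00  1.06058447e-01]
p4 [315.7705404  250.98937074]
axis [346.90210454  84.53423727]
brk [120.78098613 116.76012676]
```

View pics/w3.png

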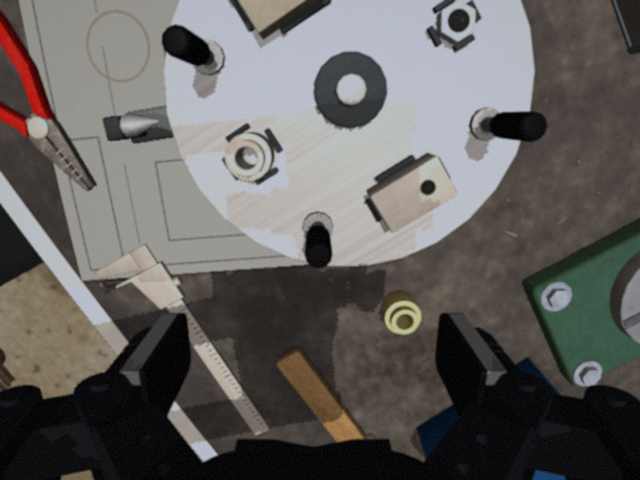

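The close wrist view shows post 4's top at about (319,256), the hub at (351,88), the pointer tip near (172,122) with its bracket end at (106,128), and the block with its spot at (428,187).

```bash
python3 - <<'E'
from h import *
p=cams.camera_params('wrist')
A=plane(p,351,88,55)[:2]
for n,u,v,z in [('hub',351,88,55),('p4',319,255,110),('p1',538,126,110),('p3',175,40,110),('b1',106,117,54),('b2',108,139,54),('tip',171,121,46)]:
    X=plane(p,u,v,z); D=X[:2]-A; print(n,X.round(1),np.degrees(np.arctan2(D[1],D[0])).round(1),np.hypot(*D).round(1))
E
```

```text
hub [ 560.8 -147.9   55. ] 0.0 0.0
p4 [ 496.4 -218.8  110. ] -132.3 95.7
p1 [ 633.1 -213.9  110. ] -42.4 97.9
p3 [489.8 -83.8 110. ] 137.9 95.7
b1 [413.3 -82.6  54. ] 156.1 161.3
b2 [405.9 -94.8  54. ] 161.1 163.8
tip [ 447.  -105.7   46. ] 159.7 121.4
```

```bash
python3 - <<'E'
from h import *
for k in rows([496,-217.5,91],np.radians(60),6): print(k)
E
```

```text
[-0.02, 0.04, 2.03, 0.0005]
[-0.02, 0.04, 2.03, 0.0005]
[-0.02, 0.04, 2.03, 0.0005]
[-0.02, 0.04, 2.03, 0.0005]
[-0.02, 0.04, 2.03, 0.0005]
[-0.02, 0.04, 2.03, 0.0005]
```

>>> {"fn": "drive_tool", "kwargs": {
  "deltas": [
    [-0.02, 0.04, 2, 0],
    [-0.02, 0.04, 2, 0],
    [-0.02, 0.04, 2, 0],
    [-0.02, 0.04, 2, 0],
    [-0.02, 0.04, 2, 0],
    [-0.02, 0.04, 2, 0],
    [0, 0, 0, 0],
    [0, 0, 0, 0]
  ]
}}

```text
clock: 9.72
eef_pos: [496.9, -217.1, 93.5]
tcp_rot: [-3.141, -0.0, 1.053]
contact_force: [0.4, 0.0, 0.4]
opening: 1.0
```

>>> {"fn": "drive_tool", "kwargs": {
  "deltas": [
    [0, 0, 0, 0],
    [0, 0, 0, 0],
    [0, 0, 0, 0],
    [0, 0, 0, 0],
    [0, 0, 0, 0],
    [0, 0, 0, 0],
    [0, 0, 0, 0],
    [0, 0, 0, 0],
    [0, 0, 0, 0],
    [0, 0, 0, 0]
  ],
  "jaw": 1,
  "force": 40
}}

```text
clock: 10.55
eef_pos: [496.9, -218.2, 93.8]
tcp_rot: [3.141, 0.0, 1.053]
contact_force: [-2.0, 0.6, 6.4]
opening: 0.179
```

>>> {"fn": "drive_tool", "kwargs": {
  "deltas": [
    [0.18, -0.74, 0, 0.08],
    [0.18, -0.74, 0, 0.08],
    [0.18, -0.74, 0, 0.08],
    [0.18, -0.74, 0, 0.08],
    [0.18, -0.74, 0, 0.08],
    [0.18, -0.74, 0, 0.08]
  ]
}}

```text
clock: 11.05
eef_pos: [471.9, -181.2, 93.8]
tcp_rot: [3.139, -0.002, 0.568]
contact_force: [6.5, -0.6, -0.6]
opening: 0.174
```

>>> {"fn": "drive_tool", "kwargs": {
  "deltas": [
    [0.18, -0.74, 0, 0.08],
    [0.18, -0.74, 0, 0.08],
    [0.18, -0.74, 0, 0.08],
    [0.18, -0.74, 0, 0.08],
    [0.18, -0.74, 0, 0.08],
    [0.18, -0.74, 0, 0.08]
  ]
}}

```text
clock: 11.55
eef_pos: [467.4, -136.8, 93.9]
tcp_rot: [3.139, -0.006, 0.088]
contact_force: [9.9, -5.5, -7.5]
opening: 0.174
```

>>> {"fn": "drive_tool", "kwargs": {
  "deltas": [
    [0.2, -0.74, 0, 0.08],
    [0.2, -0.74, 0, 0.08],
    [0.18, -0.74, 0, 0.08],
    [0.18, -0.74, 0, 0.08],
    [0.18, -0.74, 0, 0.08],
    [0.18, -0.74, 0, 0.08]
  ]
}}

```text
clock: 12.05
eef_pos: [484.5, -95.0, 93.9]
tcp_rot: [-3.141, -0.009, -0.391]
contact_force: [13.4, -15.5, -13.7]
opening: 0.17
```

>>> {"fn": "drive_tool", "kwargs": {
  "deltas": [
    [0.18, -0.74, 0, 0.08],
    [0.18, -0.74, 0, 0.08],
    [0.18, -0.74, 0, 0.08],
    [0.18, -0.74, 0, 0.08],
    [0.18, -0.74, 0, 0.08],
    [0, 0, 0, 0],
    [0, 0, 0, 0],
    [0, 0, 0, 0]
  ]
}}

```text
clock: 12.72
eef_pos: [512.0, -70.1, 94.0]
tcp_rot: [-3.139, -0.011, -0.786]
contact_force: [14.3, -22.7, -13.9]
opening: 0.171
```

```bash
python3 - <<'E'
from h import *
s=r.sense();print(s['clock'],s['eef_pos'],s['tcp_rot'],s['qpos'],s['contact_force'])
im,d,p=grab('wrist','w4.png'); np.save('w4d.npy',d)
im2,d2,p2=grab('scene'); im3,d3,p3=grab('side')
a=im[:,:,::-1]
c=np.zeros((600,800,3),np.uint8); c[:330,:440]=cv2.resize(a,(440,330)); 
c[:330,440:800]=cv2.resize(im2[215:325,280:400,::-1],(360,330),interpolation=2)
c[330:600,:600]=cv2.resize(im3[225:315,230:430,::-1],(600,270),interpolation=2)
cv2.imwrite('pics/c4.png',c); cv2.imwrite('pics/s4.png',im2[:,:,::-1]); cv2.imwrite('pics/side4.png',im3[:,:,::-1])
E
```

```text
12.7167 [511.96626459 -70.13655037  93.95664249] [-3.13872493 -0.01063671 -0.78568431] [-0.13643631  0.39115109  1.99369099 -0.00610569  0.74655346  2.22448972] [ 14.33629627 -22.69774986 -13.88907855]
```

View pics/c4.png

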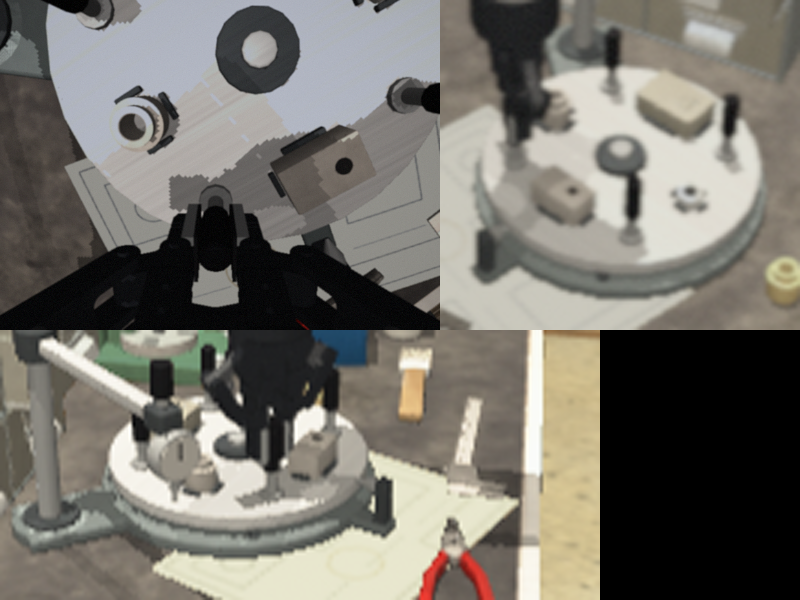

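The composite shows the steel block almost at the pointer, about 6° short, with the gripper on post 4. The gauge arm is clear. I'll refine the angle using a circle fit of the TCP path and a wrist zoom.

```bash
python3 - <<'E'
from h import *
from scipy.optimize import least_squares
T=np.array([[496.9,-218.2],[471.9,-181.2],[467.4,-136.8],[484.5,-95],[512,-70.1]])
f=least_squares(lambda x:np.hypot(*(T-x[:2]).T)-x[2],[559,-146,95]); print(f.x,f.fun)
f2=least_squares(lambda x:np.hypot(*(T-x).T)-95,[559,-146]); A=f2.x; print(A,f2.fun)
print('post ang',[np.degrees(np.arctan2(*(t-A)[::-1])).round(1) for t in (T[0],T[-1])])
im=cv2.imread('pics/w4.png')
cv2.imwrite('pics/w4c.png',cv2.resize(im[170:420,340:600],(780,600)[:2] if 0 else (624,600),interpolation=2))
p=cams.camera_params('wrist')
for n,X in [('axis',[*A,55]),('tip158',[A[0]+129*np.cos(2.763),A[1]+129*np.sin(2.763),46])]: print(n,proj(p,X))
E
```

```text
[ 558.7899436  -149.738496     92.32922857] [-0.0397782   0.08120662 -0.02794759 -0.05085264  0.03737181]
[ 562.00065716 -150.07994561] [-0.77453968  0.32358683  0.52822249  0.07971534 -0.67684581]
post ang [np.float64(-133.7), np.float64(122.0)]
axis [373.72577356  62.17461151]
tip158 [470.62715936 339.30792139]
```

View pics/w4c.png

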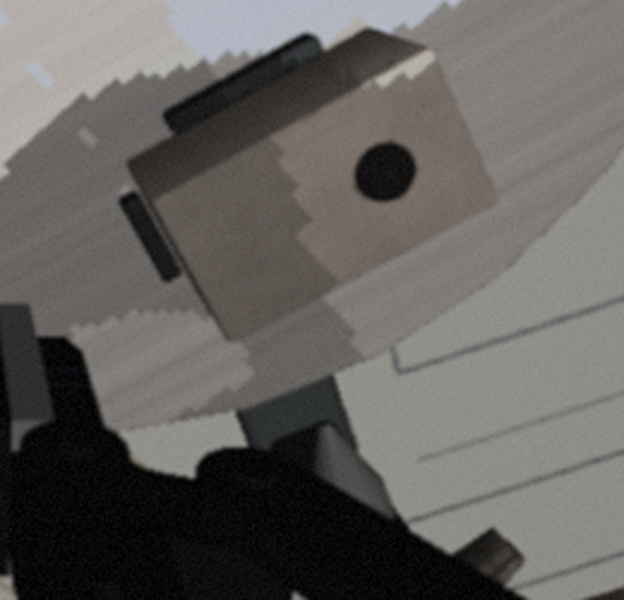

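The zoom shows the pointer tip at about crop (330,425). The block's top corners are at (158,203), (435,50), (497,200) and (230,340).

```bash
python3 - <<'E'
from h import *
p=cams.camera_params('wrist')
g=lambda u,v,z: plane(p,340+u/2.4,170+v/2.4,z)[:2]
H=plane(p,378,71.5,55)[:2]; tip=g(330,425,46); C=[g(*c,64.5) for c in [(158,203),(435,50),(497,200),(230,340)]]; B=np.mean(C,0)
ang=lambda D: np.degrees(np.arctan2(D[1],D[0])).round(1)
print('hub',H,'tip',tip,'blk',B,[np.linalg.norm(C[i]-C[(i+1)%4]).round(1) for i in range(4)])
for A in (H,np.array([560.5,-149.]),np.array([558.8,-149.7])): print(A,'tip',ang(tip-A),np.linalg.norm(tip-A),'blk',ang(B-A),np.linalg.norm(B-A),'post4',ang(np.array([512,-70.1])-A))
print('radial edges',ang(C[3]-C[0]),ang(C[2]-C[1]),'tang+90',ang(C[0]-C[1])+90,ang(C[3]-C[2])+90)
E
```

```text
hub [ 558.51043704 -148.97278304] tip [ 436.56437846 -102.12955909] blk [ 482.32389062 -129.64649035] [np.float64(49.3), np.float64(28.3), np.float64(49.2), np.float64(28.0)]
[ 558.51043704 -148.97278304] tip 159.0 130.63356702549004 blk 165.8 78.59958933819196 post4 120.5
[ 560.5 -149. ] tip 159.3 132.50236419893503 blk 166.1 80.5360938541538 post4 121.6
[ 558.8 -149.7] tip 158.7 131.16590266655146 blk 165.3 79.06161239755183 post4 120.5
radial edges 164.5 164.3 tang+90 165.7 165.3
```

>>> {"fn": "drive_tool", "kwargs": {
  "deltas": [
    [0.2, -0.22, 0, 0.028],
    [0.2, -0.22, 0, 0.028],
    [0.2, -0.22, 0, 0.028],
    [0.2, -0.22, 0.1, 0.028],
    [0, 0, 0.1, 0],
    [0, 0, 0, 0],
    [0, 0, 0, 0]
  ]
}}

```text
clock: 13.45
eef_pos: [521.0, -65.9, 93.7]
tcp_rot: [-3.138, -0.002, -0.9]
contact_force: [-1.9, 8.1, 26.5]
opening: 0.173
```

```bash
python3 - <<'E'
from h import *
s=r.sense();print(s['clock'],s['eef_pos'],s['tcp_rot'],s['contact_force'])
A=np.array([558.6,-149.3]);D=s['eef_pos'][:2]-A;print(np.degrees(np.arctan2(D[1],D[0])),np.hypot(*D))
im,d,p=grab('wrist','w5.png')
print([proj(p,[*A,55])])
c=np.zeros((600,800,3),np.uint8); b=im[:,:,::-1]
c[:, :500]=cv2.resize(b[170:410,370:570],(500,600),interpolation=2); c[:225,500:]=cv2.resize(b,(300,225)); 
im2,_,_=grab('scene'); c[230:530,500:]=cv2.resize(im2[190:330,270:410,::-1],(300,300),interpolation=2)
cv2.imwrite('pics/c5.png',c)
E
```

```text
13.45 [521.04881405 -65.9114414   93.71935906] [-3.13771436e+00 -1.61227949e-03 -9.00220418e-01] [-1.91127759  8.05690658 26.50003093]
114.24279079844905 91.45350333236728
[array([377.55834451,  69.73759528])]
```

View pics/c5.png

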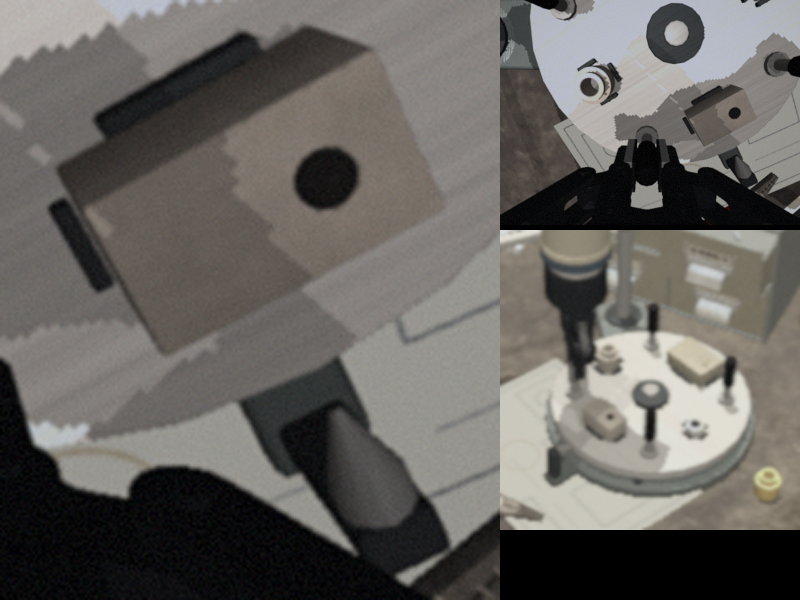

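The zoom shows the cone tip at crop (335,405). The block's top corners are at (84,208), (372,48), (443,205) and (163,354).

```bash
python3 - <<'E'
from h import *
p=cams.camera_params('wrist')
g=lambda u,v,z: plane(p,370+u/2.5,170+v/2.5,z)[:2]
H=plane(p,500*0+ (676-500)*640/300,33*480/225,55)[:2]; tip=g(335,405,46); base=g(372,500,46); C=[g(*c,64.5) for c in [(84,208),(372,48),(443,205),(163,354)]]; B=np.mean(C,0)
ang=lambda D: np.degrees(np.arctan2(D[1],D[0])).round(1)
print('hub',H,'tip',tip,'blk',B,[np.linalg.norm(C[i]-C[(i+1)%4]).round(1) for i in range(4)])
for A in (H,np.array([558.6,-149.3])): print(A,'tip',ang(tip-A),np.linalg.norm(tip-A),'blk',ang(B-A),np.linalg.norm(B-A))
print('radial edges',ang(C[3]-C[0]),ang(C[2]-C[1]),'tang+90',ang(C[0]-C[1])+90,ang(C[3]-C[2])+90,'cone',ang(base-tip))
E
```

```text
hub [ 559.03960019 -148.65028392] tip [ 437.95310446 -101.93550412] blk [ 485.5454758  -121.27893259] [np.float64(49.0), np.float64(28.9), np.float64(49.5), np.float64(28.8)]
[ 559.03960019 -148.65028392] tip 158.9 129.785246079803 blk 159.6 78.42561566574292
[ 558.6 -149.3] tip 158.6 129.61122202121322 blk 159.0 78.24412900771685
radial edges 158.6 159.5 tang+90 159.4 159.3 cone 154.9
```

About 0.5° remains, so I'll nudge clockwise and take off the vertical preload.

>>> {"fn": "drive_tool", "kwargs": {
  "deltas": [
    [0.02, -0.08, -0.06, 0.009],
    [0, 0, -0.06, 0],
    [0, 0, 0, 0],
    [0, 0, 0, 0],
    [0, 0, 0, 0],
    [0, 0, 0, 0]
  ]
}}

```text
clock: 14.05
eef_pos: [521.0, -65.9, 93.8]
tcp_rot: [-3.139, -0.001, -0.909]
contact_force: [-1.6, 4.2, 12.5]
opening: 0.17
```

```bash
python3 - <<'E'
from h import *
s=r.sense();print(s['clock'],s['eef_pos'],s['tcp_rot'],s['contact_force'],s['opening'])
A=np.array([558.6,-149.3]);D=s['eef_pos'][:2]-A;print(np.degrees(np.arctan2(D[1],D[0])))
im,d,p=grab('wrist','w6.png')
c=np.zeros((600,800,3),np.uint8); b=im[:,:,::-1]
c[:, :500]=cv2.resize(b[170:410,370:570],(500,600),interpolation=2)
im2,_,_=grab('side'); c[:300,500:]=cv2.resize(im2[200:320,220:340,::-1],(300,300),interpolation=2)
im2,_,_=grab('scene'); c[300:,500:]=cv2.resize(im2[150:330,240:420,::-1],(300,300),interpolation=2)
cv2.imwrite('pics/c6.png',c)
E
```

```text
14.05 [520.97986569 -65.91517783  93.80671929] [-3.13927567e+00 -1.07065588e-03 -9.08579301e-01] [-1.63064102  4.17682309 12.54913966] 0.17026495296320743
114.28312793280672
```

View pics/c6.png

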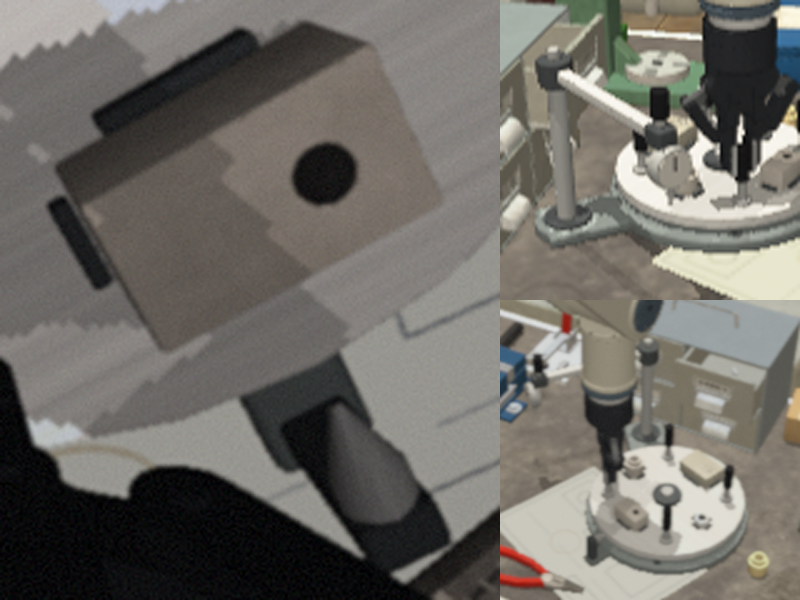

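```bash
python3 - <<'E'
from h import *
p=cams.camera_params('wrist')
g=lambda u,v,z: plane(p,370+u/2.5,170+v/2.5,z)[:2]
ang=lambda D: np.degrees(np.arctan2(D[1],D[0])).round(2)
A=np.array([558.6,-149.3]); tip=g(336,403,46); C=[g(*c,64.5) for c in [(82,206),(370,46),(441,203),(163,351)]]; B=np.mean(C,0)
print(ang(tip-A),ang(B-A),np.linalg.norm(B-A),ang(C[0]-C[1])+90,ang(C[3]-C[2])+90)
# hub centre by dark ring mask
im=cv2.imread('pics/w6.png'); m=(im.max(2)<95).astype(np.uint8); m[140:]=0; m[:,:290]=0; m[:,460:]=0
k=max(cv2.findContours(m,cv2.RETR_EXTERNAL,2)[0],key=cv2.contourArea); e=cv2.fitEllipse(k); H=plane(p,*e[0],55)[:2]
print('hub',e,H,ang(tip-H),ang(B-H))
E
```

```text
158.52 158.96 78.50739579399468 158.85 158.76999999999998
hub ((370.9568786621094, 70.3390121459961), (121.18667602539062, 128.6185760498047), 14.852422714233398) [ 559.51691783 -147.98243547] 159.2 160.09
```

>>> {"fn": "drive_tool", "kwargs": {
  "deltas": [
    [0.03, -0.08, -0.05, 0.008],
    [0, 0, 0, 0],
    [0, 0, 0, 0],
    [0, 0, 0, 0],
    [0, 0, 0, 0],
    [0, 0, 0, 0]
  ]
}}

```text
clock: 14.7
eef_pos: [521.3, -65.8, 93.8]
tcp_rot: [-3.14, -0.001, -0.916]
contact_force: [-0.1, 3.3, 10.1]
opening: 0.172
```

```bash
python3 - <<'E'
from h import *
s=r.sense();print(s['clock'],s['eef_pos'],s['contact_force'],s['opening'])
im,d,p=grab('wrist','w7.png'); a=cv2.imread('pics/w6.png'); b=im[:,:,::-1]
# shift of the spot/block and pointer regions against w6
f=lambda i,x0,x1,y0,y1: cv2.cvtColor(np.ascontiguousarray(i[y0:y1,x0:x1]),6).astype(np.float32)
for n,q in [('block',(450,550,180,310)),('pointer',(490,545,325,400))]:
    print(n,cv2.phaseCorrelate(f(a,*q),f(b,*q),cv2.createHanningWindow((q[1]-q[0],q[3]-q[2]),5)))
g=lambda x,y: plane(p,x,y,64.5)[:2]
print('mm/px x',g(500,260)-g(501,260))
E
```

```text
14.7 [521.257006   -65.79023178  93.80816035] [-0.10194168  3.25878726 10.05108157] 0.17209613651103342
block ((-0.5773657137128723, -0.4141962421848575), 1.124858900140833)
pointer ((0.9760361678839082, -0.6843562989270282), 1.049148712158203)
mm/px x [0.32020775 0.24455978]
```

```bash
python3 -c "
from h import *
print(job.sign_off()); s=r.sense(); print(s['clock'],s['eef_pos'],s['opening'],s['contact_force'])"
```

```text
the job is handed in; nothing more can be done
None
the job is handed in; nothing more can be done
```

The job is handed in, with the steps done in the order asked. I first gripped the gauge knob and swung the arm about 1.15 rad clockwise to the left, to a gauge-arm angle of about 1.3 rad (clear from 0.9). Then I gripped post 4 and turned the turntable about 115° clockwise until the steel block faced the pointer. I signed off at 14.8 s with the gripper still closed on post 4.

**Last checks:**
- **Gauge arm:** the scene and side pictures show it clear of the turntable.
- **Block on the pointer:** the last full measurement put the block's middle about 0.4° short of the pointer tip using the fitted axis, or 0.9° using a rougher hub fit. I then made one more nudge. Image shift suggests it removed up to about 0.45°, part of which may only be the tool turning, so I expect well under 1° of error.
- **Grip and force:** the jaw opening was about 15 mm on the 16 mm sleeve. The force on the tool was about 10 N at the end, and no reading I took exceeded about 30 N.
- **Loose objects:** I kept the gripper away from them, and the later pictures that include the bushing, caliper and brush showed nothing disturbed. The C clamp was not in those later views.

The axis positions from the cameras and from the arm's path disagreed by 1–3 mm. I relied mainly on the wrist camera's direct comparison of block and pointer.

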